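# Third hand at the bread-rack bench: hold the hanger block against the jig

### The arm

A 6-joint arm with a two-finger parallel gripper is mounted at the origin on the work surface. World frame = base frame: x ahead of the robot, y to its left, z up, the work surface at z = 0. Lengths are in m, angles in rad, forces in N, time in s.
With the tool pointing down it reaches from about 0.35 to 0.725 m from the base axis. Payload 6 kg.
Tool frame: the origin (TCP) lies between the finger pads; the fingertips stand 17 mm ahead of it and the grasp point (between the pads) lies 2 mm behind it; z points along the fingers, y is the line along which they close (so a half turn about z gives the same grasp; the last joint's range is limited). The gripper opens to 85 mm and grips with 20 to 120 N. Pads are 22 mm wide; open, the fingers measure 114 mm over their backs; the gripper's body (76 mm by 85 mm) begins 54 mm behind the grasp point. The pads swing forward as they close: fully open they stand 13 mm farther back than shut.
Start: joints at [1.571, 0.04, 0.085, 0, -1.615, -0.334], TCP at [0.197, 0.567, 0.248] pointing down, gripper open.
Joint ranges: [-2.56, 2.56], [-1.29, 2.01], [-1.08, 1.49], [-3.29, 1.98], [-2.81, -0.18], [-2.99, 2.99]. Speed limits (rad/s): [2.57, 2.57, 3.01, 3.14, 3.14, 3.14].

### API

Orientations are given as a unit quaternion [w, x, y, z].
In Python, from rig import env, get_image, camera_info, ticket gives the robot as it stands.
- The arm moves only by the tool carry_out, never from a script. Its argument "deltas" is a list of rows, each a list of 3 entries, a list of its own where there are three numbers: the shift along the tool's x, y, z each as a share of 15 cm, from -1 to 1, then the turn about the tool's z as a share of 2 rad, from -1 to 1, then the closure, from -1 (fully open) to 1 (shut). In form: [[[tx, ty, tz], roll, claw], ...]. A call has 1 to 10 rows; each row is the pose to reach, as a shift and turn from the pose commanded when the call began, along the tool's axes at that moment; what a row does not reach only later rows make up. A row lasts 1/8 s, in which the tool goes at most 62.5 mm and 10.7 degrees, less where a joint would pass 70% of its speed; a pose out of reach is approached as far as the arm can. A call with a number of a shift or a turn outside -1 to 1 is refused whole. A call with a gripper value outside its range is refused whole. The fingers move at their own pace and stop on an object; "grip_force" is the grip in N (left out, the last holds). Time passes only in rows, so rows that repeat a pose let the fingers close. It gives the time, the measured TCP pose, the force, the opening and the grip force at its end, in the units of the state.
- env.observe(): the state, without advancing time (a new reading comes with each control period).
- get_image(name): name is "scene" or "top" or "wrist"; returns the picture (384x512x3 uint8, red, green, blue); there is no depth.
- camera_info(name): a dict with "fx", "fy", "cx", "cy" (pixels), "view" (4x4, takes a point from world to camera coordinates); the wrist camera has in their place "T_tool_cam" (4x4, takes a point from camera to tool coordinates, whose origin is the TCP and whose axes are the flange's). Camera axes: x right, y down, z forward; pixel columns grow to the right and rows downward; lengths in m; the calibration is good to about 2 mm. A picture is of the moment at which its call begins: read the wrist's pose just before it. camera_info takes no time and is no camera call.
- ticket.hand_in(): hands the job in; it is judged then, once.
The state is a dict: "time_s": time; "joints": joint angles; "dq": joint speeds; "effort": joint torques, N m; "eef_pos": TCP position; "ee_rot": TCP orientation; "wrist_force": force on the tool from outside, world axes, zero at the start; "ft_torque": the same for the moment, N m; "finger_gap": opening from 0.0 (shut) to 1.0 (fully open); "grip_force": force on a finger pad.
Only numpy, scipy, OpenCV 4.12 (cv2) and the standard library are available. Lean on these libraries where they do the work, as an engineer would, in place of code of your own. Each camera call takes 0.05 s, during which the arm holds its last target. There are 200 camera calls.

### The job

Lift the lid off the canister by its knob and set it down flat in the middle of the empty round board, then take the wooden hanger block out of the canister. Stand it upright on the jig's bed with its flat end square against the middle of the sprung plate, press the plate back until its face stands about midway between the two dark steel lines (a steady push of about 10 N, never a hard shove), and finish while still holding it pressed there, so that a colleague can drive the screw. Leave the canister where it stands and leave everything else alone.

Things in the scene. Friction and masses are not known exactly. Their poses are not given: they have to be found in the camera images.
- canister: round open aluminium canister, 180 mm outside diameter, 62 mm high, wall 3 mm, inner floor 4 mm above its underside; stands loose on the table, 1.1 kg, to the left or the right of the jig. Closed at the start by the loose lid, with the block inside. Origin: centre of its underside, z up.
- lid: loose round aluminium lid, about 0.25 kg: flange 186 mm in diameter, under it a 6 mm deep plug 158 mm in diameter, domed top 15 mm above the plug's underside. Origin: centre of the plug's underside, z up; 56 mm above the table while on the canister. It lifts straight off; set down flat it rests on the plug.
- lid_knob (a point): middle of the lid's upright wooden knob, a cylinder 24 mm in diameter and 33 mm tall in the lid's centre; this point, the height to grip, is 36 mm above the lid's origin and 21 mm above the domed top.
- block: wooden hanger block, about 0.09 kg, 70 long (x), 34 wide (y), 44 mm high (z). A step is cut from the top of its -x end: from x = -35 to -10 mm it is only 24 mm high. Its +x end is full height and flat. Stands on the canister's floor near the middle, step up, flat end pointing away from the robot to within 45 degrees. Origin: centre of its underside.
- block_face (a point): centre of the block's flat end face (34 x 44 mm): 35 mm along its x and 22 mm up from the block's origin.
- board: fixed round dark wooden board, 230 mm in diameter, 15 mm thick, empty, on the other side of the jig from the canister: the place for the lid. Origin: centre of its underside, on the table.
- jig: fixed plywood jig between canister and board, origin on the table. Base x -100 to +130 mm, 150 mm wide; its flat top, the bed, is 18 mm up. x is the press direction, away from the robot within 20 degrees. The sprung plate crosses the bed; behind it a fixed wooden bar, 50 mm high above the bed, at x = 114 to 130 mm. Two dark steel lines beside each end of the plate lie at x = 55 and 72 mm.
- bed_front (a point): point on the bed's centre line straight above the jig's origin, 18 mm above the table: the block stands at this height.
- plate_face (a point): point on the middle of the sprung wooden plate's face, 22 mm above the bed; moves with the plate. The plate is 104 mm wide, 12 mm thick, 57 mm high above the bed; its face looks to the jig's -x and stands at x = 45 mm when nothing pushes it.
- plate (a joint): how far the backing plate is pushed back along the jig's +x, in m: 0 free, 0.042 at its stop. A spring pushes it back with 0.6 N per mm (6 N at 10 mm, 10 N at 17 mm, 16 N at 27 mm), proportional from zero.
- jar: bystander, to be left alone: closed jam jar, 66 mm wide, 90 mm high. Origin: on or in it.
- screwdriver: bystander, to be left alone: screwdriver lying on the table to the robot's left. Origin: on or in it.
- loaf: bystander, to be left alone: loaf of bread, 170 mm long. Origin: on or in it.
- mug: bystander, to be left alone: white mug. Origin: on or in it.
- riser: bystander, to be left alone: round wooden display riser, 120 mm wide, 100 mm high. Origin: on or in it.
- carton: bystander, to be left alone: cardboard carton, 70 x 120 x 75 mm. Origin: on or in it.
- syrup: bystander, to be left alone: amber bottle, 170 mm high. Origin: on or in it.
Mind the look-alikes: they are no part of the job. Leave any orange look-alike of the canister alone.

How it is judged:
By the outcome, as a careful person would: the job done as asked, in the order asked, and still so for the second after the job is handed in, while the arm keeps its last pose, push and grip.
It also fails if it takes over 54 s, if anything falls off the work surface, if the arm or the gripper's body presses on something with over 40 N, if the wrist force passes 120 N, or if a joint passes its speed limit or range.

## Working session

There is one attempt and no reset: what is moved stays moved. The work goes in short steps, Python scripts to look and compute and a tool call to move; the robot and the scene stay as the last step left them, time stands still between calls to the robot, and variables do not carry over. Pictures are saved under pics/ and viewed, at most 12 in all, crops included, and the job is handed in when it is done.

Besides the shell and the picture viewer there is one more tool, called after "Emit:" by a JSON object that holds its "api" and its "payload", one argument or row to a line. carry_out: Moves the arm, as the interface text tells. Its arguments: {"type":"object","properties":{"deltas":{"type":"array","items":{"type":"array"}},"grip_force":{"type":"number"}},"required":["deltas"]}

```bash
mkdir -p pics; ls; python3 - <<'E'
from rig import env, get_image, camera_info
import cv2,numpy as np
print(env.observe())
ims=[]
for n in("scene","top"):
    im=get_image(n); cv2.imwrite(f"pics/{n}0.png",im[:,:,::-1])
    print(n,{k:np.round(v,4).tolist() for k,v in camera_info(n).items() if k in("fx","fy","cx","cy","view")})
print(camera_info("wrist"))
E
```

```text
pics
{'time_s': 0.0, 'joints': array([ 1.57069044e+00,  4.08323653e-02,  8.37904174e-02, -4.99224671e-04,
       -1.61549640e+00, -3.33675955e-01]), 'dq': array([ 8.50878797e-04,  1.01775121e-03,  1.39737492e-03, -7.57009647e-04,
       -5.43742188e-05, -6.07002377e-04]), 'effort': array([-1.03895688e-04, -3.68204963e+01,  3.47425497e+01,  6.93245173e+00,
       -5.31279074e-03,  3.47990095e-06]), 'eef_pos': array([0.19639549, 0.56662453, 0.24724899]), 'ee_rot': array([ 9.00322140e-04,  9.86107416e-01, -1.66106422e-01, -1.01313435e-04]), 'wrist_force': array([-0.38458636,  0.57038953,  0.16548924]), 'ft_torque': array([-0.00976433, -0.00412696,  0.01214914]), 'grip_force': 0.0, 'finger_gap': 0.9990304178128899}
scene {'fx': 469.8161, 'fy': 469.8161, 'cx': 256.3492, 'cy': 190.8916, 'view': [[0.2852, 0.9583, -0.0196, -0.1651], [0.5868, -0.1908, -0.7869, -0.2273], [-0.7578, 0.213, -0.6167, 2.2499], [0.0, 0.0, 0.0, 1.0]]}
top {'fx': 434.8001, 'fy': 434.8001, 'cx': 255.6498, 'cy': 199.9502, 'view': [[-0.0064, -1.0, 0.0042, 0.0018], [-0.9801, 0.0054, -0.1983, 0.5065], [0.1983, -0.0054, -0.9801, 1.5357], [0.0, 0.0, 0.0, 1.0]]}
{'fx': 276.3026357286145, 'fy': 276.3026357286145, 'cx': 247.010764527783, 'cy': 189.9528573616162, 'T_tool_cam': array([[ 3.36258506e-05, -9.66045113e-01, -2.58373447e-01,
         6.55507593e-02],
       [ 9.99999858e-01,  1.69795678e-04, -5.04713005e-04,
         5.75318974e-04],
       [ 5.31446227e-04, -2.58373394e-01,  9.66044982e-01,
        -1.24566947e-01],
       [ 0.00000000e+00,  0.00000000e+00,  0.00000000e+00,
         1.00000000e+00]])}
```

View pics/top0.png

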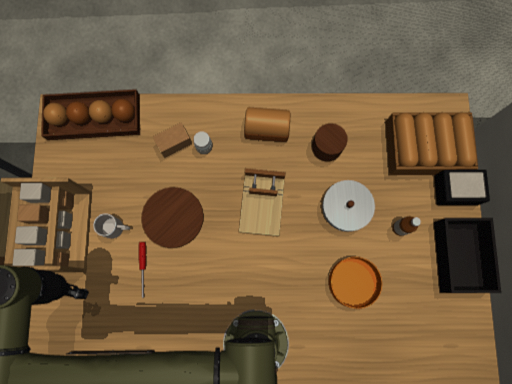

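View pics/scene0.png

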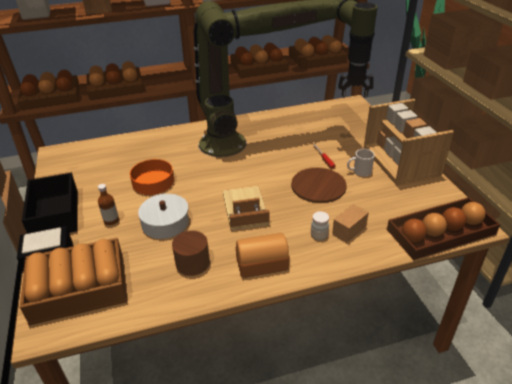

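The top view shows the lidded canister at (349,206), the board at (172,217) and the jig at (262,203) with its plate toward the top. The orange look-alike is at (355,282), and the syrup and riser stand near the canister.

```bash
cat > h.py <<'E'
import cv2,numpy as np
from rig import env,get_image,camera_info
from scipy.spatial.transform import Rotation as R
def rot(q): return R.from_quat(np.r_[q[1:],q[0]])
def shot(name):
    """image (rgb), K params, cam->world 4x4"""
    s=env.observe(); im=get_image(name); c=camera_info(name)
    if name=="wrist":
        T=np.eye(4); T[:3,:3]=rot(s["ee_rot"]).as_matrix(); T[:3,3]=s["eef_pos"]; T=T@np.array(c["T_tool_cam"])
    else: T=np.linalg.inv(np.array(c["view"]))
    return im,c,T
def toplane(c,T,uv,z):
    uv=np.atleast_2d(np.float64(uv))
    d=np.c_[(uv[:,0]-c["cx"])/c["fx"],(uv[:,1]-c["cy"])/c["fy"],np.ones(len(uv))]@T[:3,:3].T
    return T[:3,3]+d*((z-T[2,3])/d[:,2])[:,None]
def proj(c,T,p):
    q=(np.atleast_2d(p)-T[:3,3])@T[:3,:3]
    return np.c_[q[:,0]/q[:,2]*c["fx"]+c["cx"],q[:,1]/q[:,2]*c["fy"]+c["cy"]]
def blob(mask,box,near=None):
    x0,y0,x1,y1=box; m=np.zeros(mask.shape,np.uint8); m[y0:y1,x0:x1]=(mask[y0:y1,x0:x1]>0)*255
    cs,_=cv2.findContours(m,cv2.RETR_EXTERNAL,cv2.CHAIN_APPROX_NONE)
    return max(cs,key=cv2.contourArea)
def tool(target,s=None):
    """world displacement target-tcp in tool axes, units of 0.15 m"""
    s=s or env.observe()
    return rot(s["ee_rot"]).inv().apply(np.array(target)-s["eef_pos"])/0.15
E
python3 - <<'E'
from h import *
im,c,T=shot("top")
hsv=cv2.cvtColor(im,cv2.COLOR_RGB2HSV);H,S,V=cv2.split(hsv)
lid=blob((S<60)&(V>90),(315,172,382,240))
p=toplane(c,T,lid[:,0],0.064); (u,v),r=cv2.minEnclosingCircle(np.float32(p[:,:2])); print("lid",u,v,r)
kn=blob((S>90)&(V<140),(340,195,360,215)); M=kn[:,0].mean(0); print("knob",M,toplane(c,T,M,0.092),len(kn))
b=blob((V<115)&(S>80),(135,180,210,252)); p=toplane(c,T,b[:,0],0.015);(u,v),r=cv2.minEnclosingCircle(np.float32(p[:,:2])); print("board",u,v,r,cv2.fitEllipse(np.float32(p[:,:2])))
cr=im[155:250,215:305]; cv2.imwrite("pics/jig.png",cv2.resize(cr,None,fx=6,fy=6,interpolation=cv2.INTER_CUBIC)[:,:,::-1])
E
```

```text
lid 0.48370373249053955 -0.33628982305526733 0.09379878640174866
knob [350.0625 203.5   ] [[ 0.48347004 -0.33601357  0.092     ]] 16
board 0.45173266530036926 0.30813008546829224 0.1157999262213707 ((0.4518427550792694, 0.3083031177520752), (0.22571977972984314, 0.2275218516588211), 169.83018493652344)
```

View pics/jig.png

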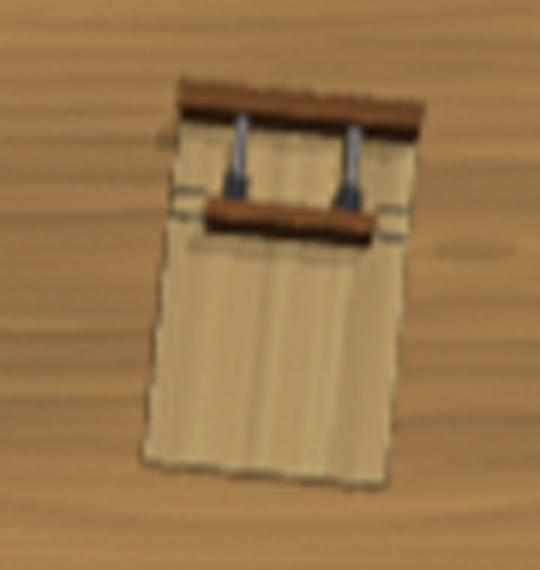

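Crop: bar at the top, plate from (205,215) to (372,235), steel lines at its ends and front corners at (145,465) and (385,487), so the jig's yaw is about -5°. I'll move over the jig next and take a closer look.

Emit:
{"api": "carry_out", "payload": {
  "deltas": [
    [[0.27,0.33,0],0,-1],
    [[0.55,0.66,0],0,-1],
    [[0.82,0.98,0],0,-1]
  ]
}}

```text
time_s: 0.52
eef_pos: [0.2634, 0.3898, 0.2479]
ee_rot: [0.0, 0.986, -0.166, 0.0]
wrist_force: [0.4, -0.2, 1.3]
finger_gap: 1.0
grip_force: 0.0
```

Emit:
{"api": "carry_out", "payload": {
  "deltas": [
    [[0.27,0.33,0],0,-1],
    [[0.55,0.66,0],0,-1],
    [[0.82,0.98,0],0,-1]
  ]
}}

```text
time_s: 0.9
eef_pos: [0.3298, 0.2144, 0.2483]
ee_rot: [-0.0, 0.986, -0.166, 0.0]
wrist_force: [2.9, 0.3, 0.9]
finger_gap: 1.002
grip_force: 0.0
```

Emit:
{"api": "carry_out", "payload": {
  "deltas": [
    [[0.27,0.33,0],-0.04,-1],
    [[0.55,0.66,0],-0.08,-1],
    [[0.82,0.98,0],-0.12,-1],
    [[0.82,0.98,0],-0.12,-1]
  ]
}}

```text
time_s: 1.4
eef_pos: [0.3982, 0.0332, 0.2482]
ee_rot: [0.0, 0.999, -0.05, -0.0]
wrist_force: [-0.4, 1.2, -0.3]
finger_gap: 1.002
grip_force: 0.0
```

```bash
python3 - <<'E'
from h import *
s=env.observe(); print(s["time_s"],s["eef_pos"],s["ee_rot"],s["joints"],np.abs(s["dq"]).max())
im,c,T=shot("wrist"); cv2.imwrite("pics/w1.png",im[:,:,::-1]); np.savez("w1.npz",im=im,T=T)
E
```

```text
1.4 [0.39815267 0.0331711  0.24819757] [ 3.59389851e-04  9.98733851e-01 -5.03045974e-02 -1.18042580e-04] [ 5.97713703e-01 -5.18112316e-01 -3.78747016e-01  4.34807136e-04
 -1.71078371e+00  8.72491475e-01] 0.022149739415184912
```

View pics/w1.png

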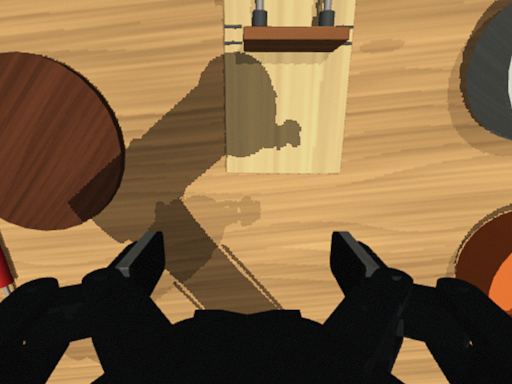

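The wrist view shows the jig's front corners at about (226,173) and (340,173), the right edge running up to (355,0), and the plate face's foot along row ~50 from column 244 to 348. The board is on the left.

```bash
python3 - <<'E'
from h import *
d=np.load("w1.npz"); im,T=d["im"],d["T"]; c=camera_info("wrist")
g=cv2.cvtColor(im,cv2.COLOR_RGB2HSV)
for y in (70,110,150): print(y,[tuple(g[y,x]) for x in range(334,362,3)])
for x in (290,320): print(x,[tuple(g[y,x]) for y in range(164,182,2)])
for x in (270,320): print(x,[tuple(g[y,x]) for y in range(22,60,2)])
E
```

```text
70 [(np.uint8(20), np.uint8(106), np.uint8(222)), (np.uint8(20), np.uint8(104), np.uint8(226)), (np.uint8(20), np.uint8(105), np.uint8(226)), (np.uint8(22), np.uint8(100), np.uint8(233)), (np.uint8(21), np.uint8(102), np.uint8(232)), (np.uint8(18), np.uint8(118), np.uint8(205)), (np.uint8(17), np.uint8(131), np.uint8(211)), (np.uint8(17), np.uint8(129), np.uint8(212)), (np.uint8(17), np.uint8(130), np.uint8(214)), (np.uint8(17), np.uint8(128), np.uint8(215))]
110 [(np.uint8(20), np.uint8(102), np.uint8(229)), (np.uint8(20), np.uint8(102), np.uint8(229)), (np.uint8(22), np.uint8(97), np.uint8(233)), (np.uint8(21), np.uint8(102), np.uint8(230)), (np.uint8(17), np.uint8(127), np.uint8(200)), (np.uint8(17), np.uint8(129), np.uint8(211)), (np.uint8(17), np.uint8(128), np.uint8(213)), (np.uint8(17), np.uint8(129), np.uint8(216)), (np.uint8(17), np.uint8(131), np.uint8(210)), (np.uint8(17), np.uint8(131), np.uint8(211))]
150 [(np.uint8(21), np.uint8(100), np.uint8(232)), (np.uint8(21), np.uint8(102), np.uint8(231)), (np.uint8(21), np.uint8(102), np.uint8(231)), (np.uint8(17), np.uint8(132),
[... 2167 characters left out ...]
 np.uint8(156)), (np.uint8(12), np.uint8(162), np.uint8(154)), (np.uint8(12), np.uint8(163), np.uint8(150)), (np.uint8(13), np.uint8(161), np.uint8(152)), (np.uint8(13), np.uint8(165), np.uint8(148)), (np.uint8(12), np.uint8(161), np.uint8(139)), (np.uint8(13), np.uint8(170), np.uint8(54)), (np.uint8(12), np.uint8(165), np.uint8(51)), (np.uint8(14), np.uint8(172), np.uint8(49)), (np.uint8(12), np.uint8(167), np.uint8(55)), (np.uint8(12), np.uint8(160), np.uint8(51)), (np.uint8(11), np.uint8(159), np.uint8(48)), (np.uint8(19), np.uint8(118), np.uint8(168)), (np.uint8(19), np.uint8(108), np.uint8(212)), (np.uint8(20), np.uint8(111), np.uint8(210)), (np.uint8(20), np.uint8(108), np.uint8(212))]
```

```bash
python3 - <<'E'
from h import *
d=np.load("w1.npz"); im,T=d["im"],d["T"]; c=camera_info("wrist")
g=cv2.cvtColor(im,cv2.COLOR_RGB2HSV); V=g[...,2]; ply=cv2.medianBlur(((g[...,0]>=19)*255).astype(np.uint8),5)>0
def fit(uv,z):
    p=toplane(c,T,uv,z)[:,:2]; vx,vy,x,y=cv2.fitLine(np.float32(p),cv2.DIST_HUBER,0,.001,.001).ravel()
    res=np.abs((p-[x,y])@[-vy,vx]); return np.array([vx,vy]),np.array([x,y]),np.median(res)
Rr=fit([(np.where(ply[y,290:380])[0].max()+290.5,y) for y in range(62,168)],.018)
L=fit([(np.where(ply[y,200:280])[0].min()+199.5,y) for y in range(62,168)],.018)
F=fit([(x,np.where(ply[100:200,x])[0].max()+100.5) for x in range(240,330)],.018)
fy=[(x,np.where(V[30:60,x]<100)[0].max()+30.5) for x in range(256,340)]
P=fit(fy,.018)
for n,l in zip("RLFP",(Rr,L,F,P)): print(n,l,np.degrees(np.arctan2(l[0][1],l[0][0])))
# plate top front edge (z=.075) and ends
ty=[(x,np.where(V[30:60,x]<100)[0].min()+29.5) for x in range(256,305)]
print("Ptop",fit(ty,.075))
row=V[46]<100; xs=np.where(row[200:400])[0]+200; print("ends",xs.min(),xs.max(),toplane(c,T,[(xs.min()-.5,46),(xs.max()+.5,46)],.03))
# board
m=(g[...,2]<130)&(g[...,1]>100)&(g[...,0]<15); b=blob(m,(0,40,140,235))
pts=np.array([q for q in b[:,0] if q[0]>3 and q[1]<100 and q[1]>42]); p=toplane(c,T,pts,.015)[:,:2]
A=np.c_[2*p,np.ones(len(p))]; s=np.linalg.lstsq(A,(p**2).sum(1),rcond=None)[0]; print("board",s[:2],np.sqrt(s[2]+s[0]**2+s[1]**2))
E
```

```text
R (array([ 0.9947048 , -0.10277359], dtype=float32), array([ 0.45182905, -0.09476101], dtype=float32), np.float64(0.00032630407151213543)) -5.898908
L (array([ 0.9946062 , -0.10372303], dtype=float32), array([0.48121753, 0.05064375], dtype=float32), np.float64(0.00048149283123967716)) -5.9535995
F (array([0.11585075, 0.99326664], dtype=float32), array([ 0.387665  , -0.00569513], dtype=float32), np.float64(0.0002728390548372375)) 83.3473
P (array([0.10040166, 0.994947  ], dtype=float32), array([ 0.5312831 , -0.02694129], dtype=float32), np.float64(7.2746555973632725e-09)) 84.23769
Ptop (array([0.10039289, 0.99494785], dtype=float32), array([ 0.53233176, -0.01461552], dtype=float32), np.float64(3.007180507455678e-09))
ends 244 338 [[ 0.53945099  0.02225942  0.03      ]
 [ 0.52870086 -0.08427463  0.03      ]]
board [0.44419184 0.30436089] 0.11968343101649957
```

Emit:
{"api": "carry_out", "payload": {
  "deltas": [
    [[0.14,0.4,0],0,-1],
    [[0.27,0.8,0],0,-1]
  ]
}}

```text
time_s: 1.7
eef_pos: [0.4269, -0.084, 0.2484]
ee_rot: [-0.0, 0.999, -0.045, 0.0]
wrist_force: [1.1, 0.7, 0.3]
finger_gap: 0.999
grip_force: 0.0
```

Emit:
{"api": "carry_out", "payload": {
  "deltas": [
    [[0.14,0.4,0],0,-1],
    [[0.27,0.8,0],0,-1]
  ]
}}

```text
time_s: 1.95
eef_pos: [0.456, -0.2066, 0.2483]
ee_rot: [-0.0, 0.999, -0.046, 0.0]
wrist_force: [0.6, 1.6, 0.8]
finger_gap: 0.998
grip_force: 0.0
```

Emit:
{"api": "carry_out", "payload": {
  "deltas": [
    [[0.14,0.4,0],0,-1],
    [[0.27,0.8,0],0,-1],
    [[0.27,0.8,0],0,-1]
  ]
}}

```text
time_s: 2.33
eef_pos: [0.4848, -0.3308, 0.2451]
ee_rot: [-0.001, 0.999, -0.048, -0.003]
wrist_force: [-0.5, 1.0, -0.2]
finger_gap: 1.001
grip_force: 0.0
```

```bash
python3 - <<'E'
from h import *
s=env.observe(); print(s["time_s"],s["eef_pos"],s["ee_rot"],s["joints"],np.abs(s["dq"]).max())
im,c,T=shot("wrist"); cv2.imwrite("pics/w2.png",im[:,:,::-1])
print("expect",proj(c,T,[[.4835,-.336,.092],[.4835,-.336,.104]]))
np.savez("w2.npz",im=im,T=T)
E
```

```text
2.325 [ 0.48484185 -0.33083241  0.24507364] [-7.08614841e-04  9.98828317e-01 -4.83160547e-02 -2.65517315e-03] [-2.57584094e-01  9.84670192e-03  4.82016115e-02 -2.83493592e-04
 -1.61464015e+00  1.73169866e+00] 0.051960294331569346
expect [[251.81187637 181.71967624]
 [251.99491316 184.56447811]]
```

View pics/w2.png

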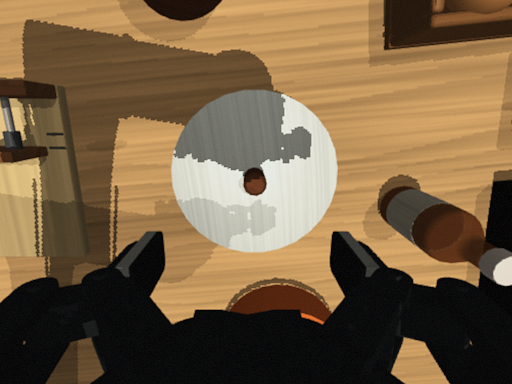

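The knob is at about (255,181), 3 px right of where I predicted it, and the lid disc spans columns 172–338 and rows 90–252. The syrup bottle is well clear, so I'll refine the lid centre and plan the descent.

```bash
python3 - <<'E'
from h import *
d=np.load("w2.npz"); im,T=d["im"],d["T"]; c=camera_info("wrist")
g=cv2.cvtColor(im,cv2.COLOR_RGB2HSV)
b=blob((g[...,1]<60),(160,80,345,262)); p=toplane(c,T,cv2.convexHull(b)[:,0],.064)[:,:2]
print("lid",cv2.minEnclosingCircle(np.float32(p)),cv2.fitEllipse(np.float32(p)))
k=blob((g[...,1]>100)&(g[...,2]<140)&(g[...,0]<20),(235,160,275,202)); x,y,w,h=cv2.boundingRect(k); print("knob box",x,y,w,h)
for z in(.092,.1085): print(z,toplane(c,T,[x+w/2-.5,y+h/2-.5],z))
for tgt in([.484,-.337,.093],): print(tool(tgt))
E
```

```text
lid ((0.4822147488594055, -0.3386514186859131), 0.09396135807037354) ((0.48208796977996826, -0.3386870324611664), (0.18692143261432648, 0.187335804104805), 23.629108428955078)
knob box 244 168 22 27
0.092 [[ 0.48399349 -0.33882909  0.092     ]]
0.1085 [[ 0.4879531  -0.33877882  0.1085    ]]
[0.00290258 0.0513417  1.02116515]
```

Emit:
{"api": "carry_out", "payload": {
  "deltas": [
    [[0,0.05,0.35],0,-1],
    [[0,0.05,0.7],0,-1],
    [[0,0.05,0.92],0,-1],
    [[0,0.05,1.0],0,-1],
    [[0,0.05,1.0],0,-1]
  ],
  "grip_force": 40
}}

```text
time_s: 3.0
eef_pos: [0.4842, -0.3359, 0.0991]
ee_rot: [0.0, 0.999, -0.046, 0.0]
wrist_force: [0.3, 0.0, 0.3]
finger_gap: 1.0
grip_force: 0.0
```

Emit:
{"api": "carry_out", "payload": {
  "deltas": [
    [[-0.007,0.013,0.033],0,-1],
    [[-0.007,0.013,0.033],0,0],
    [[-0.007,0.013,0.033],0,1],
    [[-0.007,0.013,0.033],0,1],
    [[-0.007,0.013,0.033],0,1],
    [[-0.007,0.013,0.033],0,1],
    [[-0.007,0.013,0.033],0,1]
  ],
  "grip_force": 60
}}

```text
time_s: 3.88
eef_pos: [0.4825, -0.3389, 0.0939]
ee_rot: [0.0, 0.999, -0.047, 0.0]
wrist_force: [-1.0, 0.8, 3.2]
finger_gap: 0.262
grip_force: 59.3
```

Emit:
{"api": "carry_out", "payload": {
  "deltas": [
    [[0,0,-0.1],0,1],
    [[0,0,-0.4],0,1],
    [[0,0,-0.7],0,1],
    [[0,0,-0.93],0,1],
    [[0,0,-0.93],0,1]
  ]
}}

```text
time_s: 4.5
eef_pos: [0.4831, -0.3394, 0.2369]
ee_rot: [0.001, 0.999, -0.047, 0.003]
wrist_force: [0.1, -0.3, -2.8]
finger_gap: 0.259
grip_force: 59.2
```

Emit:
{"api": "carry_out", "payload": {
  "deltas": [
    [[-0.03,-0.2,0],0,1],
    [[-0.07,-0.5,0],0,1],
    [[-0.12,-0.86,0],0,1]
  ]
}}

```text
time_s: 4.88
eef_pos: [0.4756, -0.2075, 0.2312]
ee_rot: [-0.0, 0.999, -0.048, -0.001]
wrist_force: [1.1, 1.2, -0.9]
finger_gap: 0.257
grip_force: 59.3
```

Emit:
{"api": "carry_out", "payload": {
  "deltas": [
    [[-0.04,-0.3,0],0,1],
    [[-0.08,-0.58,0],0,1],
    [[-0.12,-0.86,0],0,1]
  ]
}}

```text
time_s: 5.25
eef_pos: [0.4698, -0.077, 0.2316]
ee_rot: [-0.0, 0.999, -0.047, -0.001]
wrist_force: [1.2, -0.1, -2.0]
finger_gap: 0.261
grip_force: 59.3
```

Emit:
{"api": "carry_out", "payload": {
  "deltas": [
    [[-0.04,-0.3,0],0,1],
    [[-0.08,-0.58,0],0,1],
    [[-0.12,-0.86,0],0,1]
  ]
}}

```text
time_s: 5.62
eef_pos: [0.4639, 0.0529, 0.2317]
ee_rot: [0.0, 0.999, -0.047, -0.001]
wrist_force: [-0.3, 0.5, -1.9]
finger_gap: 0.258
grip_force: 59.3
```

Emit:
{"api": "carry_out", "payload": {
  "deltas": [
    [[-0.04,-0.3,0],0,1],
    [[-0.08,-0.58,0],0,1],
    [[-0.12,-0.86,0],0,1]
  ]
}}

```text
time_s: 6.0
eef_pos: [0.4581, 0.183, 0.2316]
ee_rot: [0.001, 0.999, -0.047, -0.001]
wrist_force: [1.1, 0.3, -2.4]
finger_gap: 0.257
grip_force: 59.3
```

Emit:
{"api": "carry_out", "payload": {
  "deltas": [
    [[-0.04,-0.3,0],0,1],
    [[-0.08,-0.58,0],0,1],
    [[-0.11,-0.8,0],0,1],
    [[-0.11,-0.84,0],0,1],
    [[-0.11,-0.84,0],0,1]
  ]
}}

```text
time_s: 6.62
eef_pos: [0.454, 0.3084, 0.2318]
ee_rot: [0.001, 0.999, -0.047, -0.001]
wrist_force: [0.4, 0.6, -3.2]
finger_gap: 0.256
grip_force: 59.4
```

```bash
python3 - <<'E'
from h import *
s=env.observe(); print(s["time_s"],s["eef_pos"],s["finger_gap"],s["joints"],s["wrist_force"])
im,c,T=shot("scene"); im2,_,_=shot("top")
v=np.hstack([cv2.resize(im[60:300,100:450],(525,360)),im2[100:460:1,110:385][:,:275][:284]] if 0 else [im[90:270,130:430],im2[110:290,110:410]])
cv2.imwrite("pics/s2.png",v[:,:,::-1])
# wrist view of block? 
g=cv2.cvtColor(im2,cv2.COLOR_RGB2HSV)
b=blob(g[...,1]<60,(120,120,235,270)); p=toplane(c:=camera_info("top"),np.linalg.inv(np.array(c["view"])),cv2.convexHull(b)[:,0],s["eef_pos"][2]-.03)
print(cv2.minEnclosingCircle(np.float32(p[:,:2])))
E
```

```text
6.625 [0.454009   0.30843225 0.2317838 ] 0.256231909013378 [ 9.62728386e-01 -9.53485378e-02 -7.78599712e-02 -2.20302147e-04
 -1.59049833e+00  5.14623374e-01] [ 0.43825561  0.55285577 -3.16796977]
((0.4605785310268402, 0.3100932240486145), 0.100012868642807)
```

View pics/s2.png

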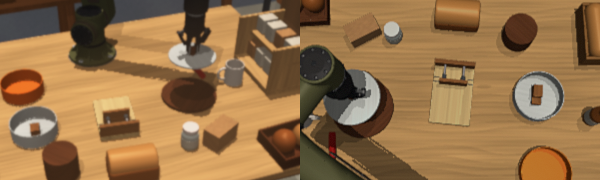

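The lid is level in the grip above the board, and the open canister shows the block inside. I'll lower the lid now.

Emit:
{"api": "carry_out", "payload": {
  "deltas": [
    [[-0.014,0,0.3],0,1],
    [[-0.014,0,0.6],0,1],
    [[-0.014,0,0.85],0,1],
    [[-0.014,0,1.0],0,1],
    [[-0.014,0,1.0],0,1]
  ]
}}

```text
time_s: 7.35
eef_pos: [0.4516, 0.3071, 0.0811]
ee_rot: [0.001, 0.999, -0.047, -0.001]
wrist_force: [-0.1, 0.2, -2.4]
finger_gap: 0.257
grip_force: 59.3
```

Emit:
{"api": "carry_out", "payload": {
  "deltas": [
    [[0,0,0.08],0,1],
    [[0,0,0.14],0,1],
    [[0,0,0.165],0,1],
    [[0,0,0.18],0,1],
    [[0,0,0.18],0,1]
  ]
}}

```text
time_s: 7.98
eef_pos: [0.4523, 0.309, 0.056]
ee_rot: [0.0, 0.999, -0.047, 0.0]
wrist_force: [-0.5, -0.3, -2.2]
finger_gap: 0.258
grip_force: 59.4
```

Emit:
{"api": "carry_out", "payload": {
  "deltas": [
    [[0,0,0.008],0,1],
    [[0,0,0.016],0,1],
    [[0,0,0.022],0,1],
    [[0,0,0.022],0,1]
  ]
}}

```text
time_s: 8.48
eef_pos: [0.4523, 0.3089, 0.0529]
ee_rot: [0.0, 0.999, -0.047, 0.0]
wrist_force: [-1.5, -0.8, 0.9]
finger_gap: 0.256
grip_force: 59.7
```

Emit:
{"api": "carry_out", "payload": {
  "deltas": [
    [[0,0,0.015],0,0],
    [[0,0,0.015],0,-1],
    [[0,0,0.015],0,-1],
    [[0,0,0.015],0,-1],
    [[0,0,-0.15],0,-1],
    [[0,0,-0.55],0,-1],
    [[0,0,-0.98],0,-1]
  ]
}}

```text
time_s: 9.35
eef_pos: [0.452, 0.3085, 0.1989]
ee_rot: [0.001, 0.999, -0.047, -0.0]
wrist_force: [0.2, 1.3, 1.0]
finger_gap: 1.0
grip_force: 0.0
```

Emit:
{"api": "carry_out", "payload": {
  "deltas": [
    [[0,0,-0.25],0,-1],
    [[0.07,0.43,-0.25],0,-1],
    [[0.14,0.86,-0.25],0,-1]
  ]
}}

```text
time_s: 9.72
eef_pos: [0.4605, 0.1833, 0.2355]
ee_rot: [-0.0, 0.999, -0.046, 0.0]
wrist_force: [0.9, -1.7, 0.3]
finger_gap: 1.0
grip_force: 0.0
```

```bash
python3 - <<'E'
from h import *
s=env.observe(); print(s["time_s"],s["eef_pos"])
im,c,T=shot("top"); g=cv2.cvtColor(im,cv2.COLOR_RGB2HSV)
b=blob(g[...,1]<60,(135,175,215,255)); p=toplane(c,T,cv2.convexHull(b)[:,0],.023)
print("lid on board",cv2.minEnclosingCircle(np.float32(p[:,:2])))
x=im[150:260,120:400]; cv2.imwrite("pics/t3.png",cv2.resize(x,None,fx=2.8,fy=2.8,interpolation=cv2.INTER_CUBIC)[:,:,::-1])
E
```

```text
9.725 [0.46054896 0.18325141 0.23545992]
lid on board ((0.48932379484176636, 0.2981436252593994), 0.1508924514055252)
```

View pics/t3.png

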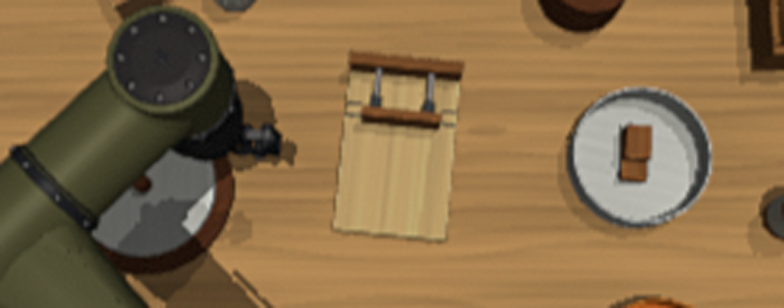

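Emit:
{"api": "carry_out", "payload": {
  "deltas": [
    [[0.05,0.43,0],0,-1],
    [[0.1,0.86,0],0,-1]
  ]
}}

```text
time_s: 10.02
eef_pos: [0.4631, 0.0578, 0.2352]
ee_rot: [-0.0, 0.999, -0.046, 0.0]
wrist_force: [0.6, -1.0, -1.2]
finger_gap: 0.996
grip_force: 0.0
```

Emit:
{"api": "carry_out", "payload": {
  "deltas": [
    [[0.05,0.43,0],0,-1],
    [[0.1,0.86,0],0,-1]
  ]
}}

```text
time_s: 10.28
eef_pos: [0.4659, -0.0676, 0.2355]
ee_rot: [-0.0, 0.999, -0.047, 0.001]
wrist_force: [1.0, 0.3, 0.5]
finger_gap: 1.002
grip_force: 0.0
```

Emit:
{"api": "carry_out", "payload": {
  "deltas": [
    [[0.05,0.43,0],0,-1],
    [[0.1,0.86,0],0,-1]
  ]
}}

```text
time_s: 10.52
eef_pos: [0.4686, -0.1928, 0.2355]
ee_rot: [0.0, 0.999, -0.047, 0.001]
wrist_force: [1.3, 0.3, 0.7]
finger_gap: 0.999
grip_force: 0.0
```

Emit:
{"api": "carry_out", "payload": {
  "deltas": [
    [[0.05,0.43,0],0,-1],
    [[0.1,0.86,0],0,-1],
    [[0.1,0.86,0],0,-1],
    [[0.1,0.86,0],0,-1]
  ]
}}

```text
time_s: 11.02
eef_pos: [0.4716, -0.3208, 0.2347]
ee_rot: [-0.0, 0.999, -0.048, -0.0]
wrist_force: [0.2, 0.4, -0.3]
finger_gap: 0.999
grip_force: 0.0
```

```bash
python3 - <<'E'
from h import *
s=env.observe(); print(s["time_s"],s["eef_pos"],s["ee_rot"])
im,c,T=shot("wrist"); cv2.imwrite("pics/w4.png",cv2.resize(im[60:300,130:390],None,fx=2.2,fy=2.2)[:,:,::-1]); np.savez("w4.npz",im=im,T=T)
im,c,T=shot("top"); g=cv2.cvtColor(im,cv2.COLOR_RGB2HSV)
b=blob((g[...,1]<60)&(g[...,2]>40),(135,175,210,255)); p=toplane(c,T,cv2.convexHull(b)[:,0],.023)
print("lid on board",cv2.minEnclosingCircle(np.float32(p[:,:2])))
E
```

```text
11.025 [ 0.47156752 -0.32083794  0.23474962] [-8.24971693e-05  9.98870105e-01 -4.75226242e-02 -3.27160557e-04]
lid on board ((0.45476001501083374, 0.31019437313079834), 0.09462879598140717)
```

View pics/w4.png

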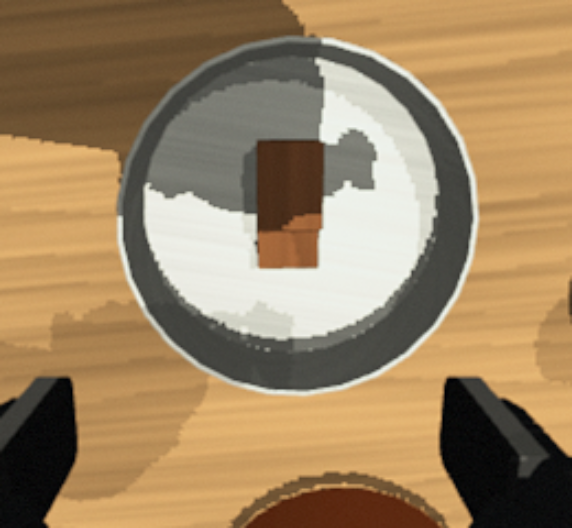

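The block lies near the canister's middle. Its far top edge is at crop row 140 (columns 257–323), the step is at about row 228 and the near end at row 268, nearly aligned with the tool.

```bash
python3 - <<'E'
from h import *
d=np.load("w4.npz"); im,T=d["im"],d["T"]; c=camera_info("wrist")
g=cv2.cvtColor(im,cv2.COLOR_RGB2HSV)
m=np.zeros(g.shape[:2],bool); m[110:195,225:300]=((g[...,1]>90))[110:195,225:300]
m=cv2.medianBlur(m.astype(np.uint8),3)>0
ys,xs=np.where(m); print(xs.min(),xs.max(),ys.min(),ys.max())
def fit(uv,z):
    p=toplane(c,T,uv,z)[:,:2]; vx,vy,x,y=cv2.fitLine(np.float32(p),cv2.DIST_HUBER,0,.001,.001).ravel()
    return np.degrees(np.arctan2(vy,vx)),np.array([x,y]),np.abs((p-[x,y])@[-vy,vx]).max()
R_=range(ys.min()+3,ys.min()+36)
print("L",fit([(np.where(m[y])[0].min()-.5,y) for y in R_],.048))
print("R",fit([(np.where(m[y])[0].max()+.5,y) for y in R_],.048))
print("F",fit([(x,np.where(m[:,x])[0].min()-.5) for x in range(xs.min()+3,xs.max()-3)],.048))
print("N",fit([(x,np.where(m[:,x])[0].max()+.5) for x in range(xs.min()+3,xs.max()-6)],.028))
x=265;print([tuple(map(int,g[y,x])) for y in range(155,172)])
b=blob((g[...,1]<60),(170,65,350,245)); p=toplane(c,T,cv2.convexHull(b)[:,0],.062)
print("can",cv2.minEnclosingCircle(np.float32(p[:,:2])))
E
```

```text
247 276 124 181
L (np.float32(-5.473377), array([ 0.50407916, -0.32381883], dtype=float32), np.float64(4.366137186774083e-08))
R (np.float32(-6.2751265), array([ 0.49860752, -0.35640037], dtype=float32), np.float64(0.000658358961412832))
F (np.float32(84.55531), array([ 0.5272914, -0.3415626], dtype=float32), np.float64(4.773698106001677e-08))
N (np.float32(84.562775), array([ 0.4578054 , -0.33318827], dtype=float32), np.float64(2.1867363364818963e-08))
[(12, 159, 82), (12, 160, 78), (11, 162, 74), (12, 164, 138), (13, 161, 171), (13, 165, 167), (13, 162, 167), (13, 163, 166), (13, 161, 171), (13, 163, 142), (12, 164, 132), (12, 164, 146), (12, 165, 147), (12, 164, 146), (12, 163, 144), (13, 162, 146), (12, 164, 145)]
can ((0.48481103777885437, -0.3418431282043457), 0.08937929570674896)
```

Emit:
{"api": "carry_out", "payload": {
  "deltas": [
    [[0.1,0.05,0.1],0,-1],
    [[0.21,0.11,0.4],0,-1],
    [[0.21,0.11,0.75],0,-1],
    [[0.21,0.11,0.95],0,-1],
    [[0.21,0.11,0.95],0,-1],
    [[0.21,0.11,0.95],0,-1]
  ]
}}

```text
time_s: 11.88
eef_pos: [0.5028, -0.3397, 0.0952]
ee_rot: [0.001, 0.999, -0.046, 0.001]
wrist_force: [0.8, 0.3, 0.6]
finger_gap: 1.002
grip_force: 0.0
```

```bash
python3 - <<'E'
from h import *
s=env.observe(); print(s["eef_pos"],tool([.5013,-.3402,.027],s))
im,c,T=shot("wrist"); cv2.imwrite("pics/w5.png",im[:,:,::-1])
ctr=np.array([.4923,-.3393]);x=np.array([.9952,-.0976]);n=np.array([.0976,.9952])
print(proj(c,T,[[*(ctr+.035*x+k*.017*n),.048] for k in(1,-1)]+[[*(ctr-.01*x+k*.017*n),.048] for k in(1,-1)]))
E
```

```text
[ 0.5027859  -0.33971223  0.09517457] [-0.01091522  0.00339042  0.45447302]
[[220.60214871 182.39396871]
 [273.80108578 182.67267263]
 [221.84215881 246.78716539]
 [271.7907624  247.01889957]]
```

View pics/w5.png

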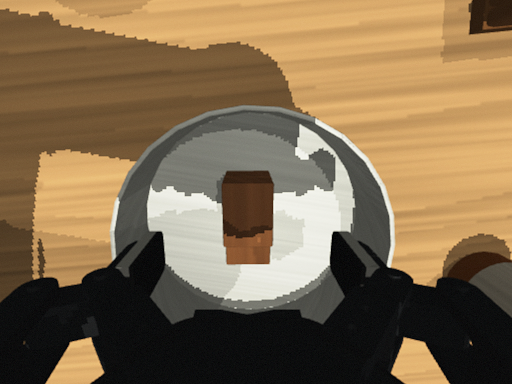

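The block's top far edge is at row ~183, columns 222–272, as predicted, and the open fingers straddle it inside the canister. I'll descend and grip.

Emit:
{"api": "carry_out", "payload": {
  "deltas": [
    [[-0.01,0,0.2],0,-1],
    [[-0.01,0,0.37],0,-1],
    [[-0.01,0,0.44],0,-1],
    [[-0.01,0,0.455],0,-1],
    [[-0.01,0,0.455],0,-1]
  ]
}}

```text
time_s: 12.55
eef_pos: [0.5008, -0.3401, 0.0258]
ee_rot: [0.0, 0.999, -0.047, 0.001]
wrist_force: [0.1, 0.2, 0.6]
finger_gap: 1.0
grip_force: 0.0
```

Emit:
{"api": "carry_out", "payload": {
  "deltas": [
    [[0,0,0],0,0],
    [[0,0,0],0,1],
    [[0,0,0],0,1],
    [[0,0,0],0,1],
    [[0,0,0],0,1],
    [[0,0,0],0,1]
  ],
  "grip_force": 70
}}

```text
time_s: 13.3
eef_pos: [0.5003, -0.34, 0.0248]
ee_rot: [0.0, 0.999, -0.047, 0.0]
wrist_force: [0.3, 0.4, 3.7]
finger_gap: 0.388
grip_force: 69.9
```

Emit:
{"api": "carry_out", "payload": {
  "deltas": [
    [[0,0,-0.1],0,1],
    [[0,0,-0.4],0,1],
    [[0,0,-0.75],0,1],
    [[0,0,-1.0],0,1],
    [[0,0,-1.0],0,1]
  ]
}}

```text
time_s: 13.92
eef_pos: [0.5012, -0.3406, 0.1793]
ee_rot: [0.001, 0.999, -0.047, 0.003]
wrist_force: [0.7, -0.0, -1.8]
finger_gap: 0.387
grip_force: 69.6
```

Emit:
{"api": "carry_out", "payload": {
  "deltas": [
    [[-0.04,-0.23,0],0,1],
    [[-0.08,-0.46,0],0,1],
    [[-0.113,-0.695,0],0,1]
  ]
}}

```text
time_s: 14.3
eef_pos: [0.4921, -0.2333, 0.1734]
ee_rot: [-0.0, 0.999, -0.047, -0.001]
wrist_force: [-0.5, 0.5, -0.3]
finger_gap: 0.388
grip_force: 69.8
```

Emit:
{"api": "carry_out", "payload": {
  "deltas": [
    [[-0.04,-0.23,0],0,1],
    [[-0.08,-0.46,0],0,1],
    [[-0.113,-0.695,0],0,1]
  ]
}}

```text
time_s: 14.68
eef_pos: [0.485, -0.1279, 0.1735]
ee_rot: [-0.0, 0.999, -0.047, -0.001]
wrist_force: [-0.4, -0.3, -0.5]
finger_gap: 0.393
grip_force: 69.8
```

Emit:
{"api": "carry_out", "payload": {
  "deltas": [
    [[-0.04,-0.23,0],0,1],
    [[-0.08,-0.46,0],0,1],
    [[-0.113,-0.695,0],0,1],
    [[-0.113,-0.695,0],0,1],
    [[-0.113,-0.695,0],0,1]
  ]
}}

```text
time_s: 15.3
eef_pos: [0.4784, -0.0238, 0.1739]
ee_rot: [0.0, 0.999, -0.047, -0.001]
wrist_force: [0.7, -0.4, -0.2]
finger_gap: 0.39
grip_force: 69.9
```

```bash
python3 - <<'E'
from h import *
s=env.observe(); print(s["time_s"],s["eef_pos"],s["ee_rot"],s["finger_gap"],s["joints"]); print(tool([.479,-.0241,.0388],s))
r=rot(s["ee_rot"]).as_matrix(); print("yaw",np.degrees(np.arctan2(r[1,0],r[0,0])))
im,c,T=shot("wrist"); cv2.imwrite("pics/w6.png",im[:,:,::-1]); np.savez("w6.npz",im=im,T=T)
E
```

```text
15.3 [ 0.47839471 -0.02382207  0.17385264] [ 2.18051053e-04  9.98910015e-01 -4.66739919e-02 -5.21635346e-04] 0.38971560028861885 [ 3.72942648e-01 -2.86890957e-01 -3.48223751e-01 -2.68389598e-05
 -1.51059397e+00  1.10447338e+00]
[0.00511042 0.00103244 0.9003468 ]
yaw -5.350404333046696
```

View pics/w6.png

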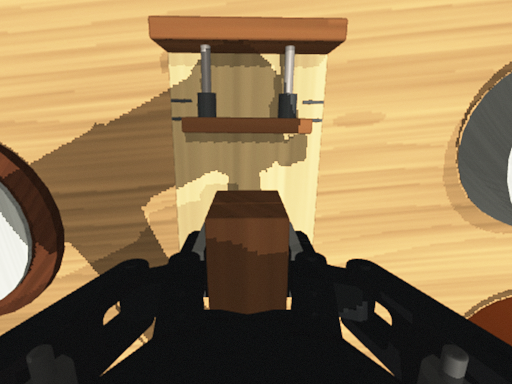

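The block is held squarely. Its top face spans columns ~208–287 (middle 247), the plate spans 183–312 (middle 247.5) and the bar 149–347 (middle 248), so it's well aligned. I'll check the numbers.

```bash
python3 - <<'E'
from h import *
d=np.load("w6.npz"); im,T=d["im"],d["T"]; c=camera_info("wrist"); g=cv2.cvtColor(im,cv2.COLOR_RGB2HSV); V=g[...,2]
X=np.array([.9946,-.1033]);N=np.array([.1033,.9946])
def st(uv,z):
    p=toplane(c,T,uv,z)[:,:2]; return np.c_[p@X,p@N]
wood=(g[...,0]<15)&(g[...,1]>130)
# plate: rows 116-134
m=wood.copy(); m[:112]=0;m[140:]=0;m[:,:165]=0;m[:,335:]=0; m=cv2.medianBlur(m.astype(np.uint8),3)>0
ys,xs=np.where(m); print("plate box",xs.min(),xs.max(),ys.min(),ys.max())
col=[(x,np.where(m[:,x])[0].max()+.5) for x in range(190,306)]
q=st(col,.018); print("foot s at ends/fit",np.polyfit(q[:,1],q[:,0],1),np.median(q[:,0]))
q=st([(xs.min()-.5,119),(xs.max()+.5,119)],.075); print("plate top ends t",q[:,1],q[:,1].mean())
# bar top front/back ends z=.068
mb=wood.copy(); mb[:12]=0; mb[56:]=0; mb[:,:140]=0; mb[:,356:]=0
r=np.where(mb[22])[0]; q=st([(r.min()-.5,22),(r.max()+.5,22)],.068); print("bar t",q,q[:,1].mean())
# block top face edges at height tcp+.0232.. top z = tcp-.0208+.044
zt=T[2,3]*0+env.observe()["eef_pos"][2]-.0208+.044
mk=wood.copy(); mk[:185]=0; mk[300:]=0; mk[:,:195]=0; mk[:,300:]=0
for y in (222,235,250): 
    r=np.where(mk[y])[0]; q=st([(r.min()-.5,y),(r.max()+.5,y)],zt); print("block",y,r.min(),r.max(),q.round(4).tolist(),q[:,1].mean())
print([int(V[y,235]) for y in range(186,224,2)],[int(V[y,265]) for y in range(186,224,2)])
p=env.observe()["eef_pos"][:2]; print("tcp s,t",p@X,p@N)
E
```

```text
plate box 182 311 117 133
foot s at ends/fit [-0.00195767  0.52790136] 0.5278723485127239
plate top ends t [ 0.07708541 -0.02469549] 0.026194956468883226
bar t [[ 0.61028044  0.09960183]
 [ 0.61176979 -0.04732439]] 0.026138720343056275
block 222 205 288 [[0.5035, 0.042], [0.5038, 0.0092]] 0.025609990831758203
block 235 206 288 [[0.498, 0.0418], [0.4983, 0.0089]] 0.025358482333315897
block 250 206 288 [[0.4914, 0.042], [0.4918, 0.0086]] 0.025292217487717074
[106, 104, 86, 60, 64, 61, 64, 61, 66, 69, 67, 70, 66, 66, 64, 59, 79, 89, 91] [250, 252, 173, 63, 66, 67, 68, 65, 73, 59, 62, 62, 68, 67, 62, 59, 86, 96, 98]
tcp s,t 0.4784011354298955 0.02540226235108553
```

Emit:
{"api": "carry_out", "payload": {
  "deltas": [
    [[0.005,-0.005,0.2],0.005,1],
    [[0.005,-0.005,0.5],0.005,1],
    [[0.005,-0.005,0.75],0.005,1],
    [[0.005,-0.005,0.86],0.005,1],
    [[0.005,-0.005,0.87],0.005,1],
    [[0.005,-0.005,0.87],0.005,1]
  ]
}}

```text
time_s: 16.1
eef_pos: [0.4806, -0.0231, 0.0455]
ee_rot: [-0.0, 0.999, -0.052, 0.001]
wrist_force: [0.7, -0.2, 0.1]
finger_gap: 0.395
grip_force: 69.9
```

```bash
python3 - <<'E'
from h import *
s=env.observe(); p=s["eef_pos"]
X=np.array([.9946,-.1033]);N=np.array([.1033,.9946]); r=rot(s["ee_rot"]).as_matrix()
print(s["time_s"],p,p[:2]@X,p[:2]@N,"yaw",np.degrees(np.arctan2(r[1,0],r[0,0])),"tool z",r[:,2],s["wrist_force"])
E
```

```text
16.1 [ 0.4805534  -0.02309325  0.0454705 ] 0.4803439431202623 0.026672619609714635 yaw -5.958910834156745 tool z [ 2.29857012e-03  4.05495973e-05 -9.99997357e-01] [ 0.71648024 -0.21897338  0.09560937]
```

Emit:
{"api": "carry_out", "payload": {
  "deltas": [
    [[0,0,0.02],0,1],
    [[0,0,0.035],0,1],
    [[0,0,0.04],0,1],
    [[0,0,0.04],0,1]
  ]
}}

```text
time_s: 16.6
eef_pos: [0.48, -0.0228, 0.0388]
ee_rot: [-0.0, 0.999, -0.052, 0.001]
wrist_force: [-3.0, 2.1, 5.7]
finger_gap: 0.388
grip_force: 70.4
```

Emit:
{"api": "carry_out", "payload": {
  "deltas": [
    [[0.04,0,-0.002],0,1],
    [[0.08,0,-0.002],0,1],
    [[0.11,0,-0.002],0,1],
    [[0.13,0,-0.002],0,1],
    [[0.13,0,-0.002],0,1]
  ]
}}

```text
time_s: 17.23
eef_pos: [0.4994, -0.0253, 0.0388]
ee_rot: [0.0, 0.999, -0.052, 0.0]
wrist_force: [-2.5, -0.6, 6.0]
finger_gap: 0.391
grip_force: 70.4
```

Emit:
{"api": "carry_out", "payload": {
  "deltas": [
    [[0.02,0,-0.002],0,1],
    [[0.04,0,-0.003],0,1],
    [[0.06,0,-0.003],0,1],
    [[0.075,0,-0.003],0,1],
    [[0.075,0,-0.003],0,1]
  ]
}}

```text
time_s: 17.85
eef_pos: [0.5097, -0.0263, 0.0388]
ee_rot: [0.0, 0.999, -0.052, -0.001]
wrist_force: [-7.9, 1.2, 8.3]
finger_gap: 0.387
grip_force: 70.6
```

Emit:
{"api": "carry_out", "payload": {
  "deltas": [
    [[0.015,0,-0.003],0,1],
    [[0.03,0,-0.004],0,1],
    [[0.045,0,-0.004],0,1],
    [[0.055,0,-0.004],0,1],
    [[0.055,0,-0.004],0,1],
    [[0.055,0,-0.004],0,1]
  ]
}}

```text
time_s: 18.6
eef_pos: [0.5167, -0.027, 0.0388]
ee_rot: [0.0, 0.999, -0.052, -0.002]
wrist_force: [-12.4, 2.7, 9.8]
finger_gap: 0.388
grip_force: 70.8
```

```bash
python3 - <<'E'
from h import *
s=env.observe(); p=s["eef_pos"]; X=np.array([.9946,-.1033]);N=np.array([.1033,.9946]); r=rot(s["ee_rot"]).as_matrix()
print(s["time_s"],p,p[:2]@X,p[:2]@N,np.degrees(np.arctan2(r[1,0],r[0,0])),r[:,2],s["wrist_force"],s["ft_torque"])
im,c,T=shot("wrist"); np.savez("w7.npz",im=im,T=T)
cv2.imwrite("pics/w7.png",cv2.resize(im[40:260,120:380],None,fx=2.6,fy=2.6,interpolation=cv2.INTER_CUBIC)[:,:,::-1])
print(proj(c,T,[[*(X*(.4862+a)+N*(.0262+b)),.018] for a in(.055,.0635,.072) for b in(.06,-.06)]))
E
```

```text
18.6 [ 0.51674108 -0.02703638  0.03884144] 0.5167435357787897 0.026488966505536064 -5.956395789710752 [-4.36094673e-03 -3.01001989e-04 -9.99990446e-01] [-12.43038046   2.69787903   9.78977277] [ 0.78379373  3.58757817 -0.01308839]
[[136.64292294 193.68202225]
 [356.29175249 193.57582661]
 [134.98070691 178.49880733]
 [357.92385595 178.39255451]
 [133.26786887 162.85319478]
 [359.60565926 162.74693052]]
```

View pics/w7.png

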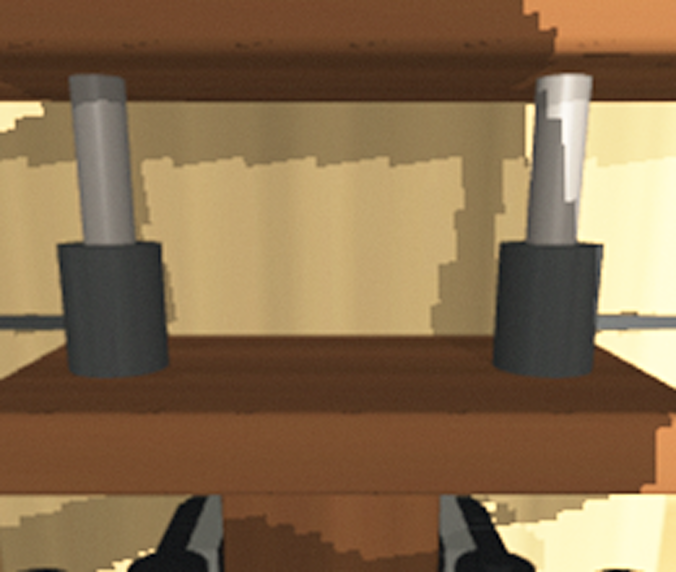

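The far steel line is at crop row 322 (image row 164, as predicted). The plate's back foot is at crop row 338, about 3.5 mm nearer, so the face stands at about x = 57 mm. I'll press roughly 6 mm more while easing the downward load.

Emit:
{"api": "carry_out", "payload": {
  "deltas": [
    [[0,0,-0.003],0,1],
    [[0.01,0,-0.006],0,1],
    [[0.02,0,-0.007],0,1],
    [[0.03,0,-0.007],0,1],
    [[0.04,0,-0.007],0,1],
    [[0.04,0,-0.007],0,1],
    [[0.04,0,-0.007],0,1]
  ]
}}

```text
time_s: 19.52
eef_pos: [0.5218, -0.0276, 0.0389]
ee_rot: [0.0, 0.999, -0.052, -0.003]
wrist_force: [-12.2, 3.2, 7.3]
finger_gap: 0.393
grip_force: 70.5
```

```bash
cat > m.py <<'E'
from h import *
s=env.observe(); p=s["eef_pos"]; X=np.array([.9946,-.1033]);N=np.array([.1033,.9946]); r=rot(s["ee_rot"]).as_matrix()
print(s["time_s"],p,p[:2]@X,p[:2]@N,np.degrees(np.arctan2(r[1,0],r[0,0])),r[:,2],s["wrist_force"],s["ft_torque"])
def meas(im,T):
    c=camera_info("wrist"); g=cv2.cvtColor(im,cv2.COLOR_RGB2HSV); w=(g[...,0]<15)&(g[...,1]>130)
    cols=range(200,290,3)
    r=[]
    for x in cols:
        q=np.where(~w[140:190,x])[0].max()+140.5; r.append((x,q))   # plate's visible rear edge
    r=np.array(r); 
    ed=toplane(c,T,r,.018)[:,:2]@X-.4862
    rb=np.median(r[:,1])
    # front top edge (z .075): last wood row at columns beside block/fingers
    fr=[(x,np.where(w[180:245,x])[0].max()+180.5) for x in (150,160,325,335)]
    fs=toplane(c,T,fr,.075)[:,:2]@X-.4862
    # far steel line, near the left/right edge
    V=g[...,2].astype(float); ln=[]
    for x in (126,132,138,358,364,370):
        col=V[145:185,x]; k=int(np.argmin(col)); ln.append((x,145+k))
    ls=toplane(c,T,ln,.018)[:,:2]@X-.4862
    print("rear edge row",rb,"if foot: face x",(np.median(ed)-.012).round(4),"front top x",fs.round(4),fr,"line",ls.round(4),ln)
E
python3 - <<'E'
from m import *
d=np.load("w7.npz"); meas(d["im"],d["T"]); im,c,T=shot("wrist"); np.savez("w8.npz",im=im,T=T); meas(im,T)
E
```

```text
19.525 [ 0.5218216  -0.02757026  0.03894499] 0.5218517688884339 0.02648278791113463 -5.971701335052451 [-6.53897335e-03 -2.11565020e-05 -9.99978620e-01] [-12.24835836   3.21538899   7.28956761] [ 1.01077612  3.94340596 -0.05287729]
rear edge row 169.5 if foot: face x 0.0563 front top x [0.0585 0.0584 0.0584 0.0584] [(150, np.float64(229.5)), (160, np.float64(229.5)), (325, np.float64(229.5)), (335, np.float64(229.5))] line [0.0724 0.0708 0.0724 0.0631 0.0614 0.0723] [(126, 162), (132, 165), (138, 162), (358, 179), (364, 182), (370, 162)]
rear edge row 169.5 if foot: face x 0.0614 front top x [0.0636 0.0636 0.0636 0.0636] [(150, np.float64(229.5)), (160, np.float64(229.5)), (325, np.float64(229.5)), (335, np.float64(229.5))] line [0.0726 0.0726 0.0726 0.0682 0.0665 0.0725] [(126, 171), (132, 171), (138, 171), (358, 179), (364, 182), (370, 171)]
```

Emit:
{"api": "carry_out", "payload": {
  "deltas": [
    [[0.003,0,0],0,1],
    [[0.004,0,0],0,1],
    [[0.004,0,0],0,1],
    [[0.004,0,0],0,1],
    [[0.004,0,0],0,1],
    [[0.004,0,0],0,1],
    [[0.004,0,0],0,1],
    [[0.004,0,0],0,1]
  ]
}}

```text
time_s: 20.58
eef_pos: [0.5222, -0.0276, 0.039]
ee_rot: [0.0, 0.999, -0.052, -0.004]
wrist_force: [-14.8, 4.3, 7.2]
finger_gap: 0.389
grip_force: 70.6
```

```bash
python3 - <<'E'
from m import *
im,c,T=shot("wrist"); meas(im,T)
im,c,T=shot("top"); g=cv2.cvtColor(im,cv2.COLOR_RGB2HSV)
for n,box,z in(("lid",(135,175,210,255),.023),("can",(315,172,382,240),.062)):
    b=blob((g[...,1]<60)&(g[...,2]>40),box); p=toplane(c,T,cv2.convexHull(b)[:,0],z); print(n,cv2.minEnclosingCircle(np.float32(p[:,:2])))
E
```

```text
20.575 [ 0.52218257 -0.02763439  0.03896499] 0.5222174137557871 0.02645629161890178 -5.971697796452651 [-7.07060809e-03 -4.25452187e-05 -9.99975002e-01] [-14.7547039    4.32352327   7.15777878] [ 1.11229333  4.40508911 -0.03779235]
rear edge row 169.5 if foot: face x 0.0618 front top x [0.064  0.0636 0.064  0.064 ] [(150, np.float64(229.5)), (160, np.float64(230.5)), (325, np.float64(229.5)), (335, np.float64(229.5))] line [0.0724 0.0724 0.0724 0.0663 0.0668 0.0707] [(126, 172), (132, 172), (138, 172), (358, 183), (364, 182), (370, 175)]
lid ((0.45422470569610596, 0.31079986691474915), 0.09445682913064957)
can ((0.4820327162742615, -0.33534130454063416), 0.09455083310604095)
```

Emit:
{"api": "carry_out", "payload": {
  "deltas": [
    [[0,-0.002,-0.004],0,1],
    [[0,-0.003,-0.007],0,1],
    [[0,-0.003,-0.007],0,1],
    [[0,-0.003,-0.007],0,1],
    [[0,-0.003,-0.007],0,1],
    [[0,-0.003,-0.007],0,1],
    [[0,-0.003,-0.007],0,1]
  ]
}}

```text
time_s: 21.55
eef_pos: [0.5221, -0.0275, 0.039]
ee_rot: [0.0, 0.999, -0.052, -0.004]
wrist_force: [-10.6, 1.5, 2.4]
finger_gap: 0.387
grip_force: 69.8
```

```bash
python3 - <<'E'
from m import *
im,c,T=shot("wrist"); meas(im,T)
E
```

```text
21.55 [ 0.52210372 -0.02753238  0.0389847 ] 0.522128457113781 0.026549606764755578 -6.003807829766842 [-7.55292187e-03 -3.71075707e-04 -9.99971407e-01] [-10.57618378   1.5335889    2.43760717] [ 0.39610662  3.17475899 -0.13228104]
rear edge row 168.5 if foot: face x 0.0622 front top x [0.064  0.0636 0.0639 0.0639] [(150, np.float64(229.5)), (160, np.float64(230.5)), (325, np.float64(229.5)), (335, np.float64(229.5))] line [0.0724 0.0724 0.0724 0.0689 0.0667 0.0706] [(126, 172), (132, 172), (138, 172), (358, 178), (364, 182), (370, 175)]
```

The push is 10.6 N, the face stands at about 63 mm, and the block is seated lightly on the bed with the hold steady. Handing in.

```bash
python3 -c "
from rig import ticket
print(ticket.hand_in())"
```

```text
the job is handed in; nothing more can be done
None
```

The job is handed in at about 22 s: the lid lies flat on the board about 3 mm off centre, and the block is still held upright on the bed against the plate at about 10.6 N, with the plate's face at about 63 mm, near midway between the lines.

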